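Clear the scrap and bring the red-lidded pin jar to the front

ROBOT

A 6-joint arm with a two-finger parallel gripper is mounted at the origin on the work surface. World frame = base frame: x ahead of the robot, y to its left, z up, the work surface at z = 0. Lengths are in m, angles in rad, forces in N, time in s.
With the tool pointing down it reaches from about 0.425 to 0.95 m from the base axis. Payload 3.5 kg.
Tool frame: the origin (TCP) lies between the finger pads, 19 mm behind the fingertips; this is the grasp point; z points along the fingers, y is the line along which they close (so a half turn about z gives the same grasp; the last joint's range is limited). The gripper opens to 85 mm and grips with 20 to 120 N. Pads are 22 mm wide; open, the fingers measure 114 mm over their backs; the gripper's body (76 mm by 85 mm) begins 54 mm behind the grasp point. The pads swing forward as they close: fully open they stand 13 mm farther back than shut.
Start: joints at [1.136, 0.286, 1.577, -0, 1.279, -0.15], TCP at [0.19, 0.648, 0.25] pointing down, gripper open.
Joint ranges: [-2.77, 2.77], [-0.9, 2.22], [0.21, 2.48], [-1.53, 4.67], [0.24, 2.81], [-2.84, 2.84]. Speed limits (rad/s): [2.79, 2.79, 3.14, 3.14, 3.14, 3.14].

INTERFACE

Orientations are given as a unit quaternion [x, y, z, w].
In Python, from plant import ctrl gives the robot as it stands. The module is installed in compiled form; this text tells all that it offers.
- The arm moves only by the tool send_rows, never from a script. Its argument "rows" is text: rows parted by semicolons, each of 7 numbers parted by spaces: the turn, a rotation vector about the tool's x, y, z in parts of the range, where 1.0 means 120 degrees, then the shift along the tool's x, y, z in a scale on which 1.0 is 0.75 m, then the opening, from -1 (shut) to 1 (fully open). A call has 1 to 8 rows; each row is the pose to reach, as a shift and turn from the pose commanded when the call began, along the tool's axes at that moment; what a row does not reach only later rows make up. A row lasts 1/8 s, in which the tool goes at most 62.5 mm and 10.7 degrees, less where a joint would pass 70% of its speed; a pose out of reach is approached as far as the arm can. A call with a gripper value outside its range is refused whole. The fingers move at their own pace and stop on an object; "grip_force" is the grip in N (left out, the last holds). Time passes only in rows, so rows that repeat a pose let the fingers close. It gives the time, the measured TCP pose, the force, the opening and the grip force at its end, in the units of the state.
- ctrl.get_state(): the state, without advancing time (a new reading comes with each control period).
- ctrl.read_camera(name): name is "scene" or "top" or "wrist"; returns a dict with "color" (420x560x3 uint8, red, green, blue), "fx", "fy", "cx", "cy" (pixels), "extrinsics" (4x4, takes a point from world to camera coordinates). Camera axes: x right, y down, z forward; pixel columns grow to the right and rows downward; lengths in m; the calibration is good to about 2 mm. The wrist camera is an equidistant fisheye: a pixel r from the principal point sees the ray r / f radians off the axis. A picture is of the moment at which its call begins. There is no depth.
- ctrl.sign_off(): hands the job in; it is judged then, once.
Trained networks look in a picture, given as the dict that the camera call returned (one of the last four; its "shot" number tells which), for a name from the list of things; names that differ only in an ending like _2 or _b are one class to them, and where a whole thing is asked for, a point or a joint stands for the part that bears it (a point fixed in the world has none). Each returns a list of dicts, best first, with "p" (0 to 1); they miss things now and then, are a little off and sometimes report something else, mostly with a low value. They report only what shows in the picture. A call takes as long as a camera call. They do not tell look-alikes from the thing itself.
- ctrl.look_for(picture, target): "position" ([x, y, z] in m, in the coordinates of the camera as it stood for that picture, good to about 4 mm: the middle of the surface that is visible of it).
The state is a dict: "time": time; "qpos": joint angles; "dq": joint speeds; "joint_efforts": joint torques, N m; "eef_pos": TCP position; "tcp_rot": TCP orientation; "contact_force": force on the tool from outside, world axes, zero at the start; "wrist_torque": the same for the moment, N m; "opening": opening from 0.0 (shut) to 1.0 (fully open); "finger_force": force on a finger pad.
Only numpy, scipy, OpenCV 4.12 (cv2) and the standard library are available. Lean on these libraries where they do the work, as an engineer would, in place of code of your own. Each camera call takes 0.05 s, during which the arm holds its last target. There are 200 camera calls.

TASK

Get the key bench ready for the next lock: with the hand scraper, sweep the three scrap brass lock bodies completely into the blue scrap bay without touching them with the gripper, and leave the scraper standing upright on the bench. Then turn the jar carousel until the red-lidded jar stands at the yellow pointer, and finish with the gripper closed on the red lid, holding the carousel still. Do not knock the other things on the bench about.

Things in the scene. Friction and masses are not known exactly. Their poses are not given: they have to be found in the camera images.
- bay: fixed scrap bay: a three-sided blue fence on the bench, no floor lip (a painted white area marks its inside). Inside 210 mm wide (its x) and 110 mm deep; walls 35 mm high, 6 mm thick. Origin: middle of the open mouth at bench level; its y axis points out of the mouth, so the inside is y from 0 to -110 mm. It stands at a new place and yaw each time
- scrap0: scrap brass lock body, a block 28 x 24 x 17 mm, about 90 g, lying loose on the bench 25 to 100 mm outside the bay's mouth and at most 60 mm off the mouth's centre line; origin at the centre of its underside
- scrap1: scrap brass lock body, a block 28 x 24 x 17 mm, about 90 g, lying loose on the bench 25 to 100 mm outside the bay's mouth and at most 60 mm off the mouth's centre line; origin at the centre of its underside
- scrap2: scrap brass lock body, a block 28 x 24 x 17 mm, about 90 g, lying loose on the bench 25 to 100 mm outside the bay's mouth and at most 60 mm off the mouth's centre line; origin at the centre of its underside
- scraper: hand scraper, upright on the bench, 190-225 mm outside the bay's mouth, 280 g. Black rubber foot 160 mm long (its x), 36 mm deep (its y), 28 mm high, with flat upright pushing faces on its +y and -y sides; wooden cap to 38 mm height; upright wooden grip in the middle, 60 mm along x, 24 mm thick along y, from 38 to 115 mm height. Origin: centre of the underside
- carousel_base: fixed black round foot of the jar carousel, 190 mm diameter, on the bench; origin on the turning axis at bench level. A yellow pointer 12 mm high lies on the bench and sticks out from it along its -x axis, to 174 mm from the axis: that is the front. Place and yaw differ each time
- carousel: turntable; origin on its axis, 30 mm above the bench; its own -x axis points to the red-lidded jar. Turns freely either way without end stops in a full turn (friction 0.06 N m), stays where left. Aluminium platter 230 mm diameter, top 44 mm above the bench, with five fixed jars evenly spaced, centres 85 mm from the axis, four with black lids; 18 mm thick steel stub in the middle, top at 89 mm
- red_lid (a point): centre of the only red lid, the marked jar's, 111 mm above the bench. Lid 46 mm diameter, 22 mm high, top 122 mm above the bench; clear jar body below it 42 mm diameter. The black-lidded jars have the same sizes
- carousel_front (a point): point over the yellow pointer's line, 85 mm from the carousel axis, 111 mm above the bench: where the centre of the red lid is when the jar faces front
- padlock: bystander: brass padlock lying flat, 45 x 40 x 18 mm body; origin at its underside
- oil_bottle: bystander: small oil bottle, 44 mm diameter, 120 mm tall, yellow label, red cap; origin at its underside
- screwdriver: bystander: screwdriver lying on the bench beyond the carousel; origin at its underside
- mug: bystander: blue mug, 80 mm diameter, 90 mm tall; origin at its underside
- blank_box: bystander: closed cardboard box of key blanks, 100 x 140 x 50 mm; origin at its underside
- tin: bystander: small tin with green band, 60 mm diameter, 50 mm tall; origin at its underside
There are look-alikes about, which are no part of the job. Leave any green, orange or pink look-alike of the scraper alone.

How it is judged:
By the outcome, as a careful person would: the job done as asked, in the order asked, and still so for the second after the job is handed in, while the arm keeps its last pose, push and grip.
It also fails if it takes over 58 s, if anything falls off the work surface, if the arm or the gripper's body presses on something with over 40 N, if the wrist force passes 120 N, or if a joint passes its speed limit or range.

## Working session

There is one attempt and no reset: what is moved stays moved. The work goes in short steps, Python scripts to look and compute and a tool call to move; the robot and the scene stay as the last step left them, time stands still between calls to the robot, and variables do not carry over. Pictures are saved under pics/ and viewed, at most 10 in all, crops included, and the job is handed in when it is done.

Besides the shell and the picture viewer there is one more tool, called after "Request:" as name(argument=value, ...), one argument or row to a line, values as JSON. send_rows: Moves the arm, as the interface text tells. Its arguments: {"type":"object","properties":{"rows":{"type":"string"},"grip_force":{"type":"number"}},"required":["rows"]}

```bash
mkdir -p pics
cat > h.py <<'E'
import numpy as np, cv2
from plant import ctrl
from scipy.spatial.transform import Rotation as R
def shot(cam,name=None):
    p=ctrl.read_camera(cam)
    if name: cv2.imwrite(f'pics/{name}.png',p['color'][:,:,::-1])
    return p
def find(p,t,n=3,pmin=.2):
    E=np.array(p['extrinsics']);o=[]
    for d in ctrl.look_for(p,t)[:n]:
        if d['p']<pmin: continue
        w=E[:3,:3].T@(np.array(d['position'])-E[:3,3]); o.append((round(d['p'],2),w.round(4).tolist()))
    return o
def ray(p,u,v,z):  # pinhole pixel -> world at height z
    E=np.array(p['extrinsics']);d=E[:3,:3].T@np.array([(u-p['cx'])/p['fx'],(v-p['cy'])/p['fy'],1]);c=-E[:3,:3].T@E[:3,3]
    return c+d*(z-c[2])/d[2]
def proj(p,w):
    E=np.array(p['extrinsics']);c=E[:3,:3]@np.array(w)+E[:3,3];return (p['fx']*c[0]/c[2]+p['cx'],p['fy']*c[1]/c[2]+p['cy'])
E
python3 - <<'E'
from h import *
for c in ['top','scene']:
    p=shot(c,c+'0')
    print(c)
    for t in ['bay','scrap0','scraper','carousel_base','carousel','red_lid','padlock','oil_bottle','screwdriver','mug','blank_box','tin']:
        print(t,find(p,t,5))
s=ctrl.get_state();print(s)
E
```

```text
top
bay [(0.59, [0.5116, -0.3338, 0.0036])]
scrap0 [(0.69, [0.513, -0.2066, 0.0167]), (0.64, [0.4585, -0.235, 0.0203])]
scraper [(0.86, [0.2206, 0.2881, 0.0383]), (0.83, [0.4853, -0.0651, 0.0358]), (0.77, [0.218, -0.3506, 0.0373]), (0.73, [0.3025, -0.1525, 0.0389]), (0.68, [0.7393, -0.3564, 0.0379])]
carousel_base [(0.65, [0.5165, 0.2148, 0.0426]), (0.54, [0.7649, -0.1757, 0.0531])]
carousel []
red_lid [(0.73, [0.5163, 0.221, 0.0419]), (0.41, [0.4837, -0.0674, 0.0381])]
padlock [(0.72, [0.4523, 0.4503, 0.0197]), (0.41, [0.5202, 0.2188, 0.0439])]
oil_bottle [(0.64, [0.7635, 0.0343, 0.0755])]
screwdriver [(0.78, [0.824, 0.185, 0.0258])]
mug [(0.91, [0.6705, 0.4409, 0.0508]), (0.33, [0.5123, -0.2086, 0.0162])]
blank_box [(0.7, [0.7673, -0.1733, 0.0509]), (0.57, [0.5186, 0.2171, 0.0415]), (0.3, [0.6697, 0.44, 0.048])]
tin [(0.74, [0.3255, 0.4429, 0.0534])]
scene
bay [(0.83, [0.5091, -0.3406, 0.0061]), (0.68, [0.5323, 0.229, 0.0517])]
scrap0 [(0.5, [0.5304, 0.2257, 0.0515]), (0.42, [0.5741, -0.1798, 0.0198]), (0.39, [0.4617, -0.2327, 0.0186])]
scraper [(0.97, [0.2263, 0.3111, 0.0399]), (0
[... 550 characters left out ...]
 0.0463])]
{'time': 1.3, 'qpos': array([ 1.13597308e+00,  2.86291792e-01,  1.57666302e+00,  7.73363710e-06,
        1.27860924e+00, -1.50005383e-01]), 'dq': array([-0.00046871, -0.0003447 , -0.00103913, -0.00070732,  0.00206696,
        0.00228222]), 'joint_efforts': array([-3.39801481e-04, -4.05956948e+01, -2.92933095e+01, -8.95606627e-05,
        4.54539231e-04,  8.45276702e-06]), 'eef_pos': array([0.18963647, 0.6478134 , 0.2500504 ]), 'tcp_rot': array([1.41929172e-01, 9.89876815e-01, 1.47603630e-05, 5.76419088e-07]), 'contact_force': array([0.00850005, 0.23190143, 0.49345596]), 'wrist_torque': array([0.0450879 , 0.03652679, 0.0092766 ]), 'finger_force': 0.0, 'opening': 1.0072634699609557}
```

View pics/top0.png

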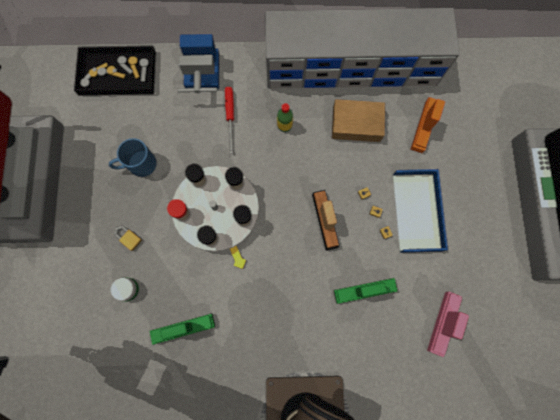

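View pics/scene0.png

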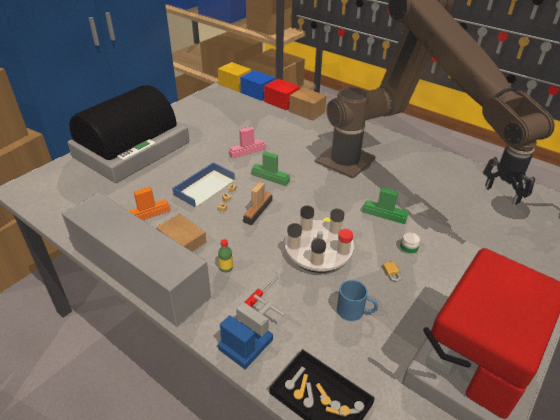

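Run:
```python
from h import *
p=shot('top');im=p['color'];s=shot('scene')
cv2.imwrite('pics/topc.png',cv2.resize(im[145:285,150:460,::-1],None,fx=2.5,fy=2.5,interpolation=cv2.INTER_CUBIC))
cv2.imwrite('pics/scc.png',cv2.resize(s['color'][150:280,170:370,::-1],None,fx=4,fy=4,interpolation=cv2.INTER_CUBIC))
hsv=cv2.cvtColor(im,cv2.COLOR_RGB2HSV)
def blobs(lo,hi,box,z,mn=8,pic=p,hs=hsv):
    x0,y0,x1,y1=box;m=cv2.inRange(hs,lo,hi);k=np.zeros_like(m);k[y0:y1,x0:x1]=m[y0:y1,x0:x1]
    n,l,st,c=cv2.connectedComponentsWithStats(k)
    for i in range(1,n):
        if st[i,4]>=mn:
            r=cv2.minAreaRect(np.argwhere(l==i)[:,::-1].astype(np.float32));b=cv2.boxPoints(r)
            print(st[i,4],c[i].round(1),ray(pic,*c[i],z)[:2].round(4),'corners',[ray(pic,*q,z)[:2].round(3).tolist() for q in b])
print('E',np.array(p['extrinsics']).round(3).tolist(),p['fx'])
print('blue');blobs((100,90,40),(125,255,255),(385,160,460,260),.035)
print('scrap');blobs((12,90,80),(32,255,255),(350,180,400,245),.017)
print('scraper');blobs((5,80,60),(22,255,255),(305,180,345,255),.115)
print('scraper dark');blobs((0,0,0),(180,255,70),(305,180,345,255),.028,30)
print('lid black');blobs((0,0,0),(180,255,50),(165,155,265,255),.122,40)
print('lid red');blobs((0,150,80),(6,255,255),(160,190,195,230),.122)
print('yellow');blobs((23,150,120),(35,255,255),(220,240,255,280),.012)
```

```text
E [[-0.022, -1.0, 0.005, 0.063], [-0.976, 0.02, -0.218, 0.514], [0.218, -0.009, -0.976, 1.035], [0.0, 0.0, 0.0, 1.0]] 419.21315213061933
blue
697 [431.3 206.9] [ 0.5186 -0.3535] corners [[0.623, -0.261], [0.633, -0.385], [0.403, -0.384], [0.394, -0.265]]
scrap
92 [364.  192.9] [ 0.5657 -0.1806] corners [[0.571, -0.162], [0.584, -0.189], [0.56, -0.199], [0.547, -0.172]]
96 [375.5 211.2] [ 0.514  -0.2082] corners [[0.507, -0.19], [0.531, -0.2], [0.521, -0.228], [0.496, -0.218]]
98 [385.8 232.3] [ 0.4557 -0.2316] corners [[0.464, -0.215], [0.475, -0.238], [0.447, -0.249], [0.437, -0.226]]
scraper
784 [326.5 218.1] [ 0.4781 -0.0629] corners [[0.544, -0.033], [0.553, -0.072], [0.414, -0.098], [0.405, -0.06]]
scraper dark
167 [322.2 227.4] [ 0.4707 -0.061 ] corners [[0.549, -0.006], [0.565, -0.04], [0.418, -0.104], [0.403, -0.07]]
lid black
255 [194.3 172.9] [0.5982 0.2622] corners [[0.61, 0.291], [0.628, 0.256], [0.585, 0.234], [0.567, 0.27]]
245 [233.9 176.5] [0.587  0.1635] corners [[0.61, 0.183], [0.609, 0.143], [0.565, 0.143], [0.565, 0.183]]
249 [242.1 214.5] [0.49   0.1435] corners [[0.512, 0.163], [0.511, 0.124], [0.468, 0.124], [0.469, 0.163]]
254 [206.5 235. ] [0.4412 0.2293] corners [[0.443, 0.258], [0.471, 0.231], [0.439, 0.2], [0.412, 0.228]]
lid red
261 [176.5 208.3] [0.5088 0.3036] corners [[0.488, 0.324], [0.53, 0.325], [0.529, 0.281], [0.487, 0.28]]
yellow
143 [237.7 258. ] [0.396  0.1644] corners [[0.423, 0.183], [0.429, 0.158], [0.374, 0.143], [0.368, 0.169]]
```

View pics/topc.png

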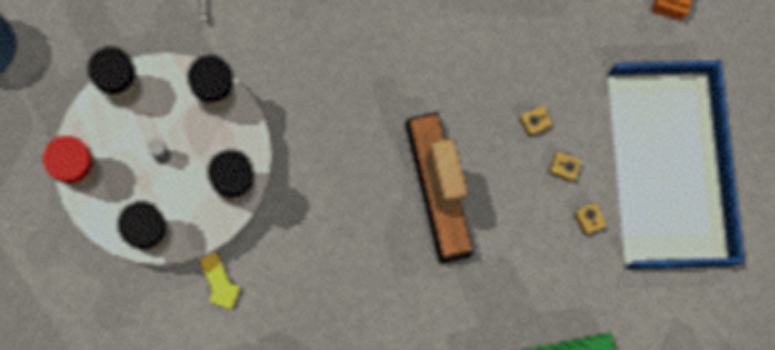

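View pics/scc.png

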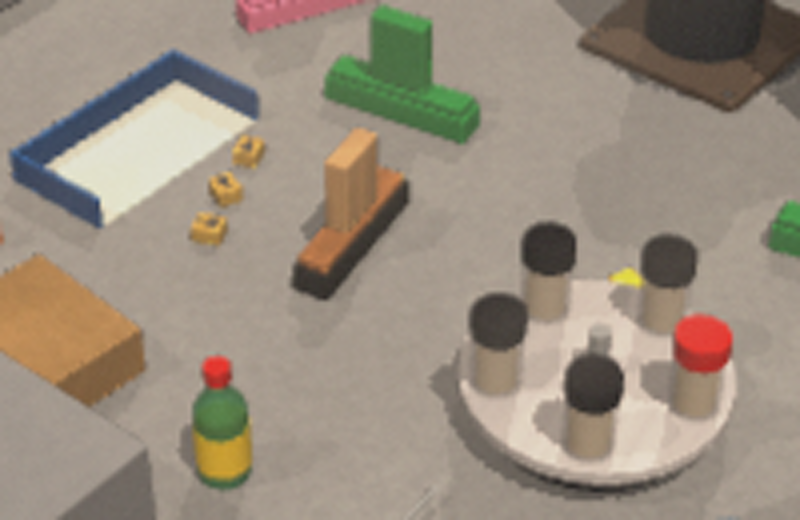

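Run:
```python
from h import *
p=shot('top')
f=lambda L,z:np.array([ray(p,u/2.5+150-.3,v/2.5+145-.3,z)[:2] for u,v in L])
c=f([(407,118),(437,113),(471,252),(442,261)],.038);print('cap',c.round(3).tolist(),c.mean(0))
d=(c[0]+c[1]-c[2]-c[3])/2;print('len',np.linalg.norm(d),'yaw',np.degrees(np.arctan2(d[1],d[0])))
g=f([(430,141),(456,139),(467,197),(441,200)],.115);print('grip top',g.round(3).tolist(),g.mean(0))
b=f([(610,78),(625,264)],0);print('mouth floor',b.round(4).tolist(),b.mean(0))
b=f([(611,68),(720,62),(744,265),(628,266)],.035);print('wall outer top',b.round(4).tolist())
from scipy.optimize import least_squares
px=[(176.5,208.3),(194.3,172.9),(233.9,176.5),(242.1,214.5),(206.5,235)]
for z in(.111,.117,.122):
  q=np.array([ray(p,*u,z)[:2] for u in px])
  r=least_squares(lambda x:(np.array([[x[0]+x[3]*np.cos(x[2]+s*k*2*np.pi/5),x[1]+x[3]*np.sin(x[2]+s*k*2*np.pi/5)] for k in range(5)])-q).ravel(),[.52,.22,1.6,.085]) if (s:=-1) else 0
  print(z,r.x,np.abs(r.fun).max())
t=f([(224,307)],.012)[0];a=f([(209,257)],.012)[0];print('pointer tip',t,'base',a)
```

```text
cap [[0.566, -0.038], [0.571, -0.071], [0.42, -0.099], [0.411, -0.069]] [ 0.49197858 -0.06912593]
len 0.15518255608657558 yaw 10.937943957204268
grip top [[0.521, -0.053], [0.523, -0.079], [0.464, -0.087], [0.462, -0.061]] [ 0.49242325 -0.06982285]
mouth floor [[0.6174, -0.2707], [0.4087, -0.2698]] [ 0.513054   -0.27024788]
wall outer top [[0.6181, -0.2623], [0.6225, -0.3816], [0.4009, -0.3835], [0.4024, -0.2624]]
0.111 [0.52779881 0.2221415  1.77179283 0.08533703] 0.0006324595413272627
0.117 [0.52630979 0.22119422 1.77179283 0.08483062] 0.0006287063829396311
0.122 [0.52506893 0.22040482 1.77179283 0.08440861] 0.0006255787505819177
pointer tip [0.37100465 0.16008153] base [0.42420667 0.17595578]
```

```bash
cat >> h.py <<'E'
def st(): 
    s=ctrl.get_state();r=R.from_quat(s['tcp_rot']);y=r.apply([0,1,0])
    print('t %.2f pos %s yang %.1f tilt %s open %.2f F %s q %s'%(s['time'],s['eef_pos'].round(4),np.degrees(np.arctan2(y[1],y[0])),r.apply([0,0,1]).round(3),s['opening'],s['contact_force'].round(1),s['qpos'].round(2)));return s,r,np.degrees(np.arctan2(y[1],y[0]))
def plan(*T):   # targets (x,y,z,yang): print turn(deg) & shift(mm) from the present pose
    s,r,a=st()
    for x,y,z,g in T:
        d=r.inv().apply(np.array([x,y,z])-s['eef_pos'])*1000
        print('turn z %.1f'%((a-g+180)%360-180),'shift',d.round(1))
E
python3 -c "
from h import *
plan((.46,.3,.25,0),(.51,-.069,.22,-79.1))"
```

```text
t 1.45 pos [0.1896 0.6478 0.25  ] yang 73.7 tilt [-0. -0. -1.] open 1.00 F [0.  0.8 0.5] q [ 1.14  0.29  1.58  0.    1.28 -0.15]
turn z 73.7 shift [-357.2 -257.8   -0. ]
turn z 152.8 shift [-508.9 -597.9   30. ]
```

The rows are not in the units I measure in: shifts go in shares of 0.75 m and turns go in shares of 120 degrees. I convert before sending: -357 mm / 750 = -0.476, -258 mm / 750 = -0.344, 80 degrees / 120 = 0.6667.

Request:
send_rows(
  rows="0 0 0.6667 -0.476 -0.344 0 1;0 0 0.6667 -0.476 -0.344 0 1;0 0 0.6667 -0.476 -0.344 0 1;0 0 0.6667 -0.476 -0.344 0 1;0 0 0.6667 -0.476 -0.344 0 1;0 0 0.6667 -0.476 -0.344 0 1;0 0 0.6667 -0.476 -0.344 0 1;0 0 0.6667 -0.476 -0.344 0 1",
)

```text
time: 2.45
eef_pos: [0.4622, 0.2966, 0.2503]
tcp_rot: [0.748, 0.664, 0.0, 0.0]
contact_force: [-0.1, -0.5, 0.5]
opening: 1.002
finger_force: 0.0
```

```bash
python3 -c "
from h import *
plan((.492,-.04,.22,-79.1))"
```

```text
t 2.45 pos [0.4622 0.2966 0.2503] yang -6.9 tilt [ 0.001 -0.    -1.   ] open 1.00 F [-0.1 -0.5  0.5] q [ 0.39  0.01  1.89 -0.    1.24  0.51]
turn z 72.2 shift [-330.7   69.7   30.5]
```

```bash
python3 -c "
from h import *
import pickle
p=shot('wrist','w0');pickle.dump(p,open('w0.pkl','wb'));E=p['extrinsics'];print((-E[:3,:3].T@E[:3,3]).round(3),E[:3,:3].round(2).tolist(),p['fx'],p['cx'],p['cy'])"
```

```text
[0.472 0.372 0.374] [[0.99, -0.12, 0.0], [-0.11, -0.95, 0.3], [-0.03, -0.3, -0.95]] 325.19226210127806 281.3673116238802 209.194487121472
```

To row units: -331 mm / 750 = -0.4413, 70 mm / 750 = 0.0933, 72 degrees / 120 = 0.6.

Request:
send_rows(
  rows="0 0 0.6 -0.4413 0.0933 0.04 1;0 0 0.6 -0.4413 0.0933 0.04 1;0 0 0.6 -0.4413 0.0933 0.04 1;0 0 0.6 -0.4413 0.0933 0.04 1;0 0 0.6 -0.4413 0.0933 0.04 1;0 0 0.6 -0.4413 0.0933 0.04 1;0 0 0.6 -0.4413 0.0933 0.04 1;0 0 0.6 -0.4413 0.0933 0.04 1",
)

```text
time: 3.5
eef_pos: [0.4929, -0.0367, 0.2201]
tcp_rot: [0.995, 0.103, 0.0, -0.0]
contact_force: [-0.2, 0.4, 0.6]
opening: 0.996
finger_force: 0.0
```

```bash
python3 -c "
from h import *
import pickle
p=shot('wrist');pickle.dump(p,open('w1.pkl','wb'));
a=pickle.load(open('w0.pkl','rb'))
cv2.imwrite('pics/w01.png',cv2.resize(np.vstack([a['color'],p['color']])[:,:,::-1],(400,600)) if 0 else cv2.resize(np.hstack([a['color'],p['color']])[:,:,::-1],(800,300)))
cv2.imwrite('pics/w1.png',cv2.resize(p['color'][:,:,::-1],(800,600),interpolation=cv2.INTER_CUBIC))
cv2.imwrite('pics/w0.png',cv2.resize(a['color'][:,:,::-1],(800,600),interpolation=cv2.INTER_CUBIC))
st()
E=p['extrinsics'];print((-E[:3,:3].T@E[:3,3]).round(3))"
```

```text
t 3.55 pos [ 0.4929 -0.0364  0.2201] yang -78.1 tilt [ 0.  0. -1.] open 1.00 F [-0.2 -0.5  0.1] q [-0.28 -0.09  2.04  0.    1.19  1.08]
[ 0.568 -0.021  0.344]
```

View pics/w0.png

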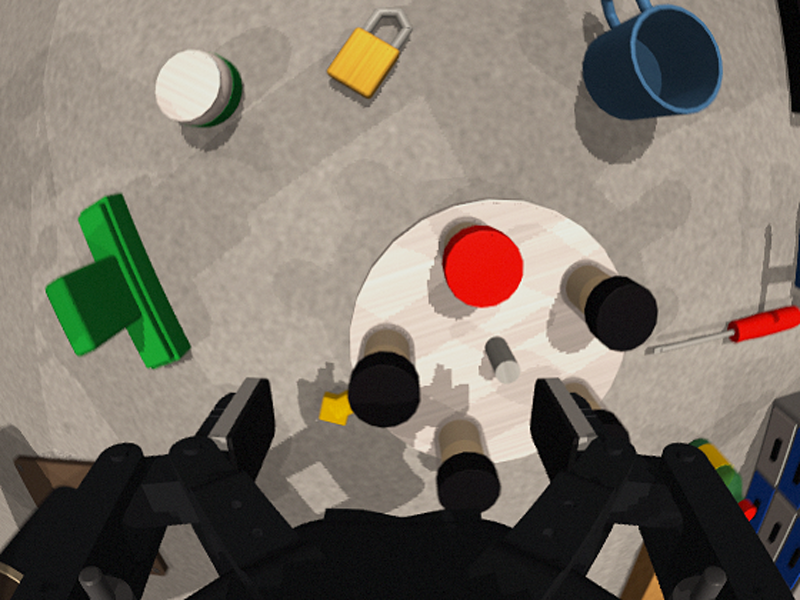

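View pics/w1.png

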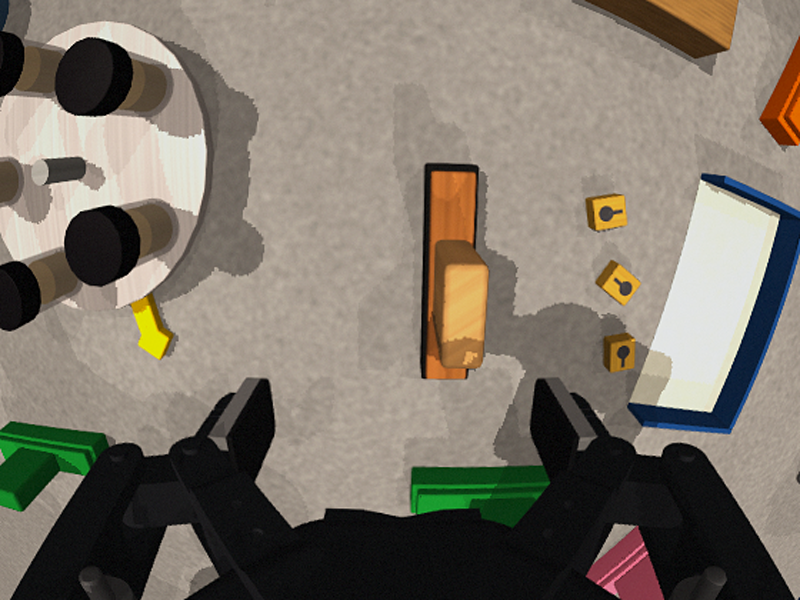

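```bash
cat >> h.py <<'E'
def fray(p,u,v,z=None):
    a=np.array([u-p['cx'],v-p['cy']]);r=np.hypot(*a);th=r/p['fx'];E=np.array(p['extrinsics'])
    d=E[:3,:3].T@np.r_[np.sin(th)*a/max(r,1e-9),np.cos(th)];c=-E[:3,:3].T@E[:3,3]
    return (c,d) if z is None else c+d*(z-c[2])/d[2]
E
python3 - <<'E'
from h import *
import pickle
a=pickle.load(open('w0.pkl','rb'));b=pickle.load(open('w1.pkl','rb'));k=1.42857
F=lambda p,L,z:np.array([fray(p,u/k,v/k,z)[:2] for u,v in L])
ang=lambda d:np.degrees(np.arctan2(d[1],d[0])).round(1)
c=F(b,[(431,171),(476,171),(467,378),(427,378)],.038);print('cap',c.round(3).tolist(),c.mean(0),ang(c[0]+c[1]-c[2]-c[3]),[ang(c[0]-c[3]),ang(c[1]-c[2])])
g=F(b,[(445,259),(488,264),(482,367),(441,364)],.115);print('grip',g.round(3).tolist(),g.mean(0),ang(g[0]+g[1]-g[2]-g[3]))
m=F(b,[(700,187),(629,405),(713,411),(778,212)],0);print('bay floor',m.round(3).tolist(),ang(m[0]-m[1]),ang(m[3]-m[2]))
print('scraps',F(b,[(606,213),(618,284),(619,353)],.017).round(3).tolist())
t=F(b,[(160,357),(145,300),(152,328)],.012);print('pointer',t.round(3).tolist())
print('stub',F(a,[(508,370)],.089),F(b,[(40,172)],.089),'red',F(a,[(484,266)],.122))
ax=np.array([.526,.221]);print([ang(q-ax) for q in t],[np.linalg.norm(q-ax) for q in t])
# two-view height of grip top centre & red lid
p=shot('top');print('grip top centre seen from top cam, z=.115',ray(p,(448.5)/2.5+149.7,169.2/2.5+144.7,.115))
def tri(c1,d1,c2,d2):
    A=np.stack([d1,-d2],1);s=np.linalg.lstsq(A,c2-c1,rcond=None)[0];return (c1+d1*s[0]+c2+d2*s[1])/2
def pr(u,v):
    q=ray(p,u,v,0.);c=-p['extrinsics'][:3,:3].T@p['extrinsics'][:3,3];return c,(q-c)
print('tri grip',tri(*fray(b,464/k,313/k),*pr(448.5/2.5+149.7,169.2/2.5+144.7)))
print('tri red',tri(*fray(a,484/k,266/k),*pr(176.5,207.8)))
E
```

```text
cap [[0.564, -0.041], [0.571, -0.07], [0.425, -0.1], [0.419, -0.071]] [ 0.49483234 -0.07060453] 11.6 [np.float64(11.6), np.float64(11.7)]
grip [[0.524, -0.052], [0.526, -0.075], [0.469, -0.087], [0.466, -0.064]] [ 0.49621782 -0.06944865] 11.6
bay floor [[0.613, -0.27], [0.405, -0.272], [0.41, -0.383], [0.621, -0.375]] 0.4 2.1
scraps [[0.566, -0.178], [0.515, -0.206], [0.459, -0.228]]
pointer [[0.373, 0.152], [0.422, 0.168], [0.399, 0.16]]
stub [[0.52876602 0.22377585]] [[0.52865258 0.22146859]] red [[0.51125171 0.30789685]]
[np.float64(-155.8), np.float64(-152.8), np.float64(-154.5)] [np.float64(0.1679197874823896), np.float64(0.11647655087494553), np.float64(0.14119633510221)]
grip top centre seen from top cam, z=.115 [ 0.4922899  -0.06984593  0.115     ]
tri grip [ 0.49444228 -0.0711183   0.10488899]
tri red [0.51235481 0.30570584 0.11323264]
```

```bash
python3 -c "
from h import *
plan((.495,-.070,.078,-78.4))"
```

```text
t 3.60 pos [ 0.4929 -0.0362  0.2201] yang -78.1 tilt [ 0. -0. -1.] open 1.00 F [-0.2  0.6  0.1] q [-0.28 -0.09  2.04  0.    1.19  1.08]
turn z 0.3 shift [ -4.9  33.5 142.1]
```

To row units: 142 mm / 750 = 0.1893, 100 mm / 750 = 0.1333.

Request:
send_rows(
  rows="0 0 0 -0.0067 0.0453 0.0667 1;0 0 0 -0.0067 0.0453 0.1333 1;0 0 0 -0.0067 0.0453 0.1893 1;0 0 0 -0.0067 0.0453 0.1893 1;0 0 0 -0.0067 0.0453 0.1893 -1;0 0 0 -0.0067 0.0453 0.1893 -1;0 0 0 -0.0067 0.0453 0.1893 -1;0 0 0 -0.0067 0.0453 0.1893 -1",
  grip_force=50,
)

```text
time: 4.6
eef_pos: [0.4957, -0.0712, 0.0795]
tcp_rot: [0.995, 0.102, 0.001, 0.0]
contact_force: [-0.1, 0.8, 5.1]
opening: 0.275
finger_force: 50.8
```

To row units: -3 mm / 750 = -0.004.

Request:
send_rows(
  rows="0 0 0 0 0 0 -1;0 0 0 0 0 0 -1;0 0 0 0 0 -0.004 -1;0 0 0 0 0 -0.004 -1",
)

```text
time: 5.1
eef_pos: [0.4944, -0.071, 0.0806]
tcp_rot: [0.995, 0.102, -0.0, -0.0]
contact_force: [0.2, -0.5, -3.5]
opening: 0.275
finger_force: 50.0
```

```bash
python3 -c "
from h import *
plan((.512,-.1,.081,-90),(.512,-.27,.081,-90))
import pickle
p=shot('wrist');pickle.dump(p,open('w2.pkl','wb'));cv2.imwrite('pics/w2.png',p['color'][:,:,::-1])"
```

```text
t 5.10 pos [ 0.4944 -0.071   0.0806] yang -78.3 tilt [-0.001  0.    -1.   ] open 0.27 F [ 0.2 -0.5 -3.5] q [-0.35  0.12  2.12 -0.    0.91  1.02]
turn z 11.7 shift [11.4 31.9 -0.4]
turn z 11.7 shift [-23.1 198.4  -0.4]
```

View pics/w2.png

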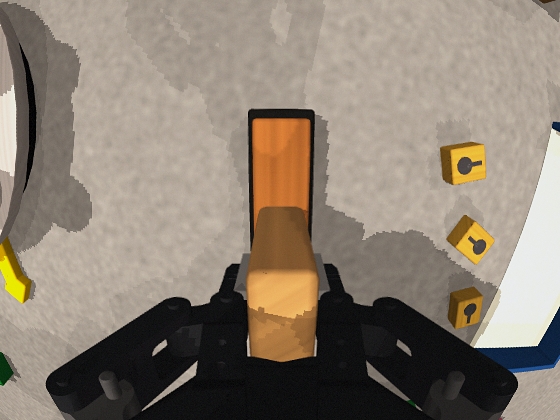

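To row units: 110 mm / 750 = 0.1467, 61.3 mm / 750 = 0.0817, 11.7 degrees / 120 = 0.0975.

Request:
send_rows(
  rows="0 0 0.0667 0.0107 0.04 0 -1;0 0 0.0975 0.008 0.0733 0 -1;0 0 0.0975 0.0071 0.0817 0 -1;0 0 0.0975 0.0044 0.0947 0 -1;0 0 0.0975 0.0016 0.108 0 -1;0 0 0.0975 -0.0011 0.1213 0 -1;0 0 0.0975 -0.0037 0.1347 0 -1;0 0 0.0975 -0.0065 0.1467 0 -1",
)

```text
time: 6.15
eef_pos: [0.5123, -0.1802, 0.0811]
tcp_rot: [1.0, -0.0, -0.0, -0.0]
contact_force: [0.3, 2.0, -0.9]
opening: 0.271
finger_force: 50.2
```

```bash
python3 -c "
from h import *
plan((.512,-.28,.081,-90))
p=shot('wrist');cv2.imwrite('pics/w3.png',p['color'][:,:,::-1])"
```

```text
t 6.15 pos [ 0.5123 -0.1802  0.0811] yang -90.0 tilt [-0.     0.001 -1.   ] open 0.27 F [ 0.3  2.  -0.9] q [-0.53  0.2   2.02  0.    0.92  1.05]
turn z -0.0 shift [-0.2 99.8 -0. ]
```

View pics/w3.png

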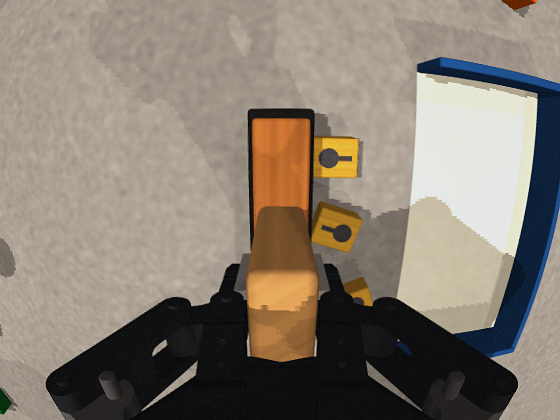

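Request:
send_rows(
  rows="0 0 0 0 0.016 0 -1;0 0 0 0 0.032 0 -1;0 0 0 0 0.048 0 -1;0 0 0 0 0.064 0 -1;0 0 0 0 0.08 0 -1;0 0 0 0 0.096 0 -1;0 0 0 0 0.112 0 -1;0 0 0 0 0.1253 0 -1",
)

```text
time: 7.2
eef_pos: [0.5122, -0.2747, 0.0809]
tcp_rot: [1.0, -0.0, -0.0, 0.0]
contact_force: [0.1, 0.8, -2.0]
opening: 0.272
finger_force: 50.1
```

Request:
send_rows(
  rows="0 0 0 0 0.0053 0 -1;0 0 0 0 0.008 0 -1;0 0 0 0 0.008 0 -1;0 0 0 0 -0.04 0 -1;0 0 0 0 -0.0933 0 -1;0 0 0 0 -0.1533 0 -1;0 0 0 0 -0.1533 0 -1",
)

```text
time: 8.07
eef_pos: [0.512, -0.1563, 0.0809]
tcp_rot: [1.0, 0.002, -0.0, 0.0]
contact_force: [0.9, -0.7, -2.7]
opening: 0.275
finger_force: 50.5
```

```bash
python3 -c "
from h import *
st()
p=shot('wrist');t=shot('top')
cv2.imwrite('pics/w4.png',np.hstack([p['color'][:,150:],cv2.resize(t['color'][130:270,290:460],None,fx=2.3,fy=2.3)[:300].copy() if 0 else cv2.resize(t['color'][150:270,300:460],(390,420))])[:,:,::-1])
for q in (p,t): print(find(q,'scrap0',5,.1))"
```

```text
t 8.07 pos [ 0.512  -0.1563  0.0809] yang -89.8 tilt [-0. -0. -1.] open 0.27 F [ 0.9 -0.7 -2.7] q [-0.49  0.19  2.03 -0.    0.92  1.08]
[(0.94, [0.522, -0.3066, 0.0162]), (0.84, [0.4575, -0.3045, 0.02]), (0.63, [0.5624, -0.2996, 0.0178])]
[(0.66, [0.4507, -0.3104, 0.0186]), (0.49, [0.519, -0.3163, 0.0165])]
```

View pics/w4.png

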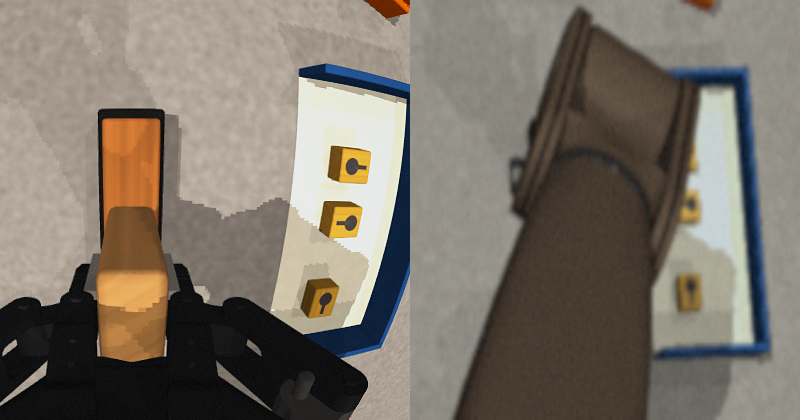

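Request:
send_rows(
  rows="0 0 0 0 0 0.0027 -1;0 0 0 0 0 0.004 -1;0 0 0 0 0 0.004 -1;0 0 0 0 0 0.004 1;0 0 0 0 0 0.004 1;0 0 0 0 0 0.004 1;0 0 0 0 0 0.004 1",
)

```text
time: 9.15
eef_pos: [0.5123, -0.1588, 0.0779]
tcp_rot: [1.0, -0.0, -0.0, -0.0]
contact_force: [-0.5, 0.1, -1.0]
opening: 1.003
finger_force: 0.0
```

To row units: -140 mm / 750 = -0.1867, -90 mm / 750 = -0.12.

Request:
send_rows(
  rows="0 0 0 0 0 -0.0133 1;0 0 0 0 0 -0.0533 1;0 0 0 0 0 -0.12 1;0 0 0 0 0 -0.1867 1;0 0 0 0 0 -0.1867 1",
)

```text
time: 9.78
eef_pos: [0.5152, -0.1602, 0.2246]
tcp_rot: [1.0, -0.0, 0.005, 0.003]
contact_force: [0.2, -0.6, -0.0]
opening: 1.003
finger_force: 0.0
```

```bash
python3 -c "
from h import *
p=shot('wrist');print(find(p,'scraper',3));cv2.imwrite('pics/w5.png',p['color'][:,:,::-1])
plan((.46,.16,.22,-90),(.510,.306,.22,-78))"
```

```text
[(0.97, [0.7006, -0.3416, 0.0372]), (0.91, [0.2351, 0.2779, 0.035]), (0.85, [0.5374, -0.1571, 0.0461])]
t 9.88 pos [ 0.5125 -0.1589  0.219 ] yang -90.0 tilt [ 0.002 -0.001 -1.   ] open 1.00 F [ 0.6 -0.3  0.1] q [-0.49  0.01  1.95 -0.    1.18  1.08]
turn z -0.0 shift [ -52.6 -318.9   -1.3]
turn z -12.0 shift [  -2.6 -464.9   -1.4]
```

To row units: -465 mm / 750 = -0.62, -1.6 mm / 750 = -0.0021, -80 degrees / 120 = -0.6667.

Request:
send_rows(
  rows="0 0 -0.6667 -0.0021 -0.62 0 1;0 0 -0.6667 -0.0021 -0.62 0 1;0 0 -0.6667 -0.0021 -0.62 0 1;0 0 -0.6667 -0.0021 -0.62 0 1;0 0 -0.6667 -0.0021 -0.62 0 1;0 0 -0.6667 -0.0021 -0.62 0 1;0 0 -0.6667 -0.0021 -0.62 0 1;0 0 -0.6667 -0.0021 -0.62 0 1",
)

```text
time: 10.88
eef_pos: [0.5091, 0.3088, 0.2156]
tcp_rot: [0.764, 0.645, -0.002, -0.001]
contact_force: [0.5, 0.1, -0.2]
opening: 0.999
finger_force: 0.0
```

To row units: -21 degrees / 120 = -0.175.

Request:
send_rows(
  rows="0 0 -0.0833 0 0 0 1;0 0 -0.175 0 0 0 1;0 0 -0.175 0 0 0 1;0 0 -0.175 0 0 0 1",
)

```text
time: 11.38
eef_pos: [0.5104, 0.3059, 0.2168]
tcp_rot: [0.637, 0.771, -0.001, -0.001]
contact_force: [-0.7, 0.1, 0.6]
opening: 0.997
finger_force: 0.0
```

```bash
python3 -c "
from h import *
plan((.511,.306,.112,11))
p=shot('wrist');im=p['color'];print(find(p,'red_lid',2))
hs=cv2.cvtColor(im,cv2.COLOR_RGB2HSV);m=cv2.inRange(hs,(0,150,80),(6,255,255))|cv2.inRange(hs,(174,150,80),(180,255,255))
n,l,s,c=cv2.connectedComponentsWithStats(m)
for i in range(1,n):
  if s[i,4]>200: print(s[i],c[i],fray(p,*c[i],.122),fray(p,*c[i],.118))
cv2.imwrite('pics/w6.png',im[:,:,::-1])"
```

```text
t 11.38 pos [0.5104 0.3059 0.2168] yang 10.8 tilt [-0.002 -0.001 -1.   ] open 1.00 F [-0.7  0.1  0.6] q [0.37 0.14 1.81 0.   1.19 0.18]
turn z -0.2 shift [1.000e-01 8.000e-01 1.048e+02]
[(0.88, [0.5226, 0.2504, 0.0406])]
[ 250  183   64   66 3250] [281.484      215.50676923] [0.51072874 0.30913855 0.122     ] [0.51097284 0.30782556 0.118     ]
[460 300  58  18 720] [491.88611111 307.60694444] [0.72775015 0.25426493 0.122     ] [0.73196532 0.25194786 0.118     ]
```

To row units: 104 mm / 750 = 0.1387, 80 mm / 750 = 0.1067.

Request:
send_rows(
  rows="0 0 0 0.002 0.0013 0.0533 1;0 0 0 0.002 0.0013 0.1067 1;0 0 0 0.002 0.0013 0.1387 1;0 0 0 0.002 0.0013 0.1387 1;0 0 0 0.002 0.0013 0.1387 -1;0 0 0 0.002 0.0013 0.1387 -1;0 0 0 0.002 0.0013 0.1387 -1;0 0 0 0.002 0.0013 0.1387 -1",
  grip_force=30,
)

```text
time: 12.48
eef_pos: [0.5126, 0.3083, 0.1161]
tcp_rot: [0.636, 0.771, 0.001, 0.001]
contact_force: [-1.2, -0.2, 6.3]
opening: 0.528
finger_force: 32.1
```

```bash
python3 -c "
from h import *
p=shot('wrist','w7')
c=np.array([.527,.222]);r=.085
T=[]
for k in range(1,9):
  a=np.radians(100.8+10*k);T.append((c[0]+r*np.cos(a),c[1]+r*np.sin(a),.113,10.8+10*k))
plan(*T)"
```

```text
t 12.53 pos [0.5126 0.3083 0.1161] yang 11.0 tilt [ 0.003  0.001 -1.   ] open 0.52 F [-1.1 -1.   6.5] q [0.37 0.26 1.87 0.   1.01 0.18]
turn z -9.8 shift [ -3.7 -16.8   3.1]
turn z -19.8 shift [ -7.5 -31.1   3. ]
turn z -29.8 shift [-13.7 -44.6   3. ]
turn z -39.8 shift [-22.2 -56.7   2.9]
turn z -49.8 shift [-32.6 -67.3   2.9]
turn z -59.8 shift [-44.7 -75.8   2.9]
turn z -69.8 shift [-58.1 -82.1   2.8]
turn z -79.8 shift [-72.4 -86.    2.8]
```

To row units: -83.7 mm / 750 = -0.1116, -79.9 mm / 750 = -0.1065, -80 degrees / 120 = -0.6667.

Request:
send_rows(
  rows="0 0 -0.0833 -0.0017 -0.0197 0 -1;0 0 -0.1667 -0.0068 -0.0388 0 -1;0 0 -0.25 -0.0152 -0.0567 0 -1;0 0 -0.3333 -0.0265 -0.0728 0 -1;0 0 -0.4167 -0.0405 -0.0868 0 -1;0 0 -0.5 -0.0567 -0.0981 0 -1;0 0 -0.5833 -0.0745 -0.1065 0 -1;0 0 -0.6667 -0.0936 -0.1116 0 -1",
)

```text
time: 13.52
eef_pos: [0.4407, 0.2226, 0.116]
tcp_rot: [-0.01, 1.0, -0.0, -0.003]
contact_force: [-9.7, -5.0, 15.5]
opening: 0.524
finger_force: 33.8
```

```bash
python3 -c "
from h import *
import pickle
st()
p=shot('wrist');pickle.dump(p,open('w8.pkl','wb'))
cv2.imwrite('pics/w8.png',cv2.resize(p['color'][:,:,::-1],(800,600),interpolation=cv2.INTER_CUBIC))"
```

```text
t 13.53 pos [0.4407 0.2226 0.116 ] yang 91.2 tilt [-0.007 -0.    -1.   ] open 0.52 F [-9.7 -5.  15.5] q [ 0.26  0.05  2.11  0.    0.99 -1.33]
```

View pics/w8.png

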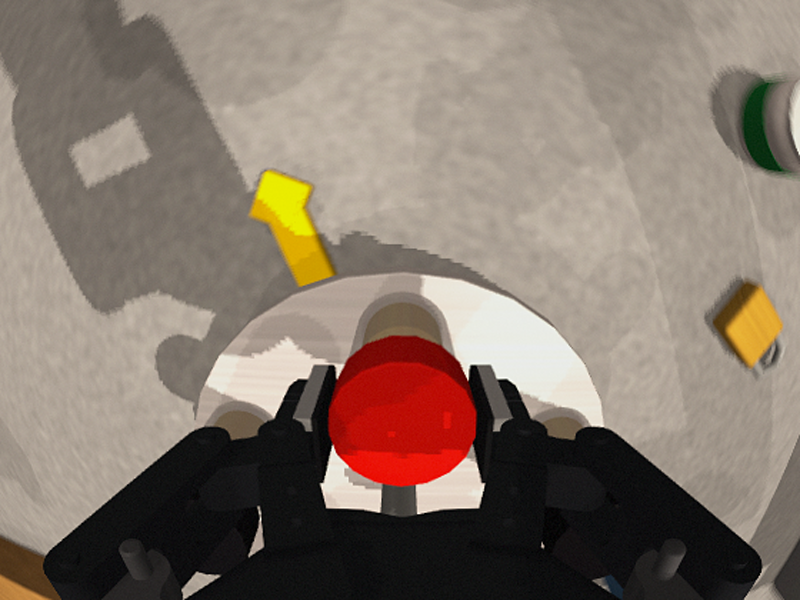

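Run:
```python
from h import *
import pickle
b=pickle.load(open('w8.pkl','rb'));k=1.42857
t=np.array([fray(b,u/k,v/k,.012)[:2] for u,v in [(317.5,280),(289.5,220),(281,200.5),(268,168)]]);print(t.round(4).tolist())
ang=lambda d:np.degrees(np.arctan2(d[1],d[0])).round(1)
d=t[3]-t[0];print('dir',ang(d))
for ax in ([.526,.221],[.5275,.2225]): print([ang(q-ax) for q in t],np.linalg.norm(t[3]-ax))
# platter rim
rim=np.array([fray(b,u/k,v/k,.044)[:2] for u,v in [(200,400),(250,327),(300,290),(350,277),(400,273),(450,278),(500,292),(550,325),(590,370)]])
from scipy.optimize import least_squares
r=least_squares(lambda x:np.hypot(*(rim-x[:2]).T)-.115,[.527,.222]);print('rim axis',r.x,np.abs(r.fun).max())
hsv=cv2.cvtColor(b['color'],cv2.COLOR_RGB2HSV)
s=ctrl.get_state();print('tcp ang',[ang(s['eef_pos'][:2]-a) for a in ([.526,.221],[.5275,.2225])],s['eef_pos'])
```

```text
[[0.4268, 0.1791], [0.3958, 0.1653], [0.3858, 0.1611], [0.3693, 0.1545]]
dir -156.9
[np.float64(-157.1), np.float64(-156.8), np.float64(-156.8), np.float64(-157.0)] 0.17027214770596316
[np.float64(-156.7), np.float64(-156.5), np.float64(-156.6), np.float64(-156.7)] 0.17224073005484306
rim axis [0.52953036 0.22398947] 0.00134710333944775
tcp ang [np.float64(179.6), np.float64(-179.4)] [0.44066463 0.22153196 0.11598869]
```

To row units: -33 mm / 750 = -0.044, -8.4 mm / 750 = -0.0112, -22 degrees / 120 = -0.1833.

Request:
send_rows(
  rows="0 0 -0.0667 -0.0027 -0.0147 -0.0027 -1;0 0 -0.125 -0.006 -0.0293 -0.004 -1;0 0 -0.1833 -0.0112 -0.044 -0.004 -1;0 0 -0.1833 -0.0112 -0.044 -0.004 -1;0 0 -0.1833 -0.0112 -0.044 -0.004 -1",
)

```text
time: 14.2
eef_pos: [0.4473, 0.1895, 0.1161]
tcp_rot: [-0.2, 0.98, -0.0, -0.007]
contact_force: [-12.0, -2.3, 8.4]
opening: 0.529
finger_force: 33.0
```

Run:
```python
from h import *
import pickle
st()
p=shot('wrist');pickle.dump(p,open('w9.pkl','wb'))
im=p['color'];hs=cv2.cvtColor(im,cv2.COLOR_RGB2HSV)
def big(m):
    n,l,s,c=cv2.connectedComponentsWithStats(m);i=1+np.argmax(s[1:,4]);return np.argwhere(l==i)[:,::-1],s[i],c[i]
y,s,c=big(cv2.inRange(hs,(22,120,90),(34,255,255))[:200].copy());print('yel',s,c)
w=np.array([fray(p,*q,.012)[:2] for q in y]);m=w.mean(0);u,sv,v=np.linalg.svd(w-m);d=v[0]*np.sign(-v[0][0])
print('pointer centroid',m,'dir',np.degrees(np.arctan2(d[1],d[0])),'tip',w[np.argmax(w@d)])
ax=w[np.argmax(w@d)]-.174*d;print('axis from pointer',ax)
# stub top seen? jars
cv2.imwrite('pics/w9.png',cv2.resize(im[:,:,::-1],(800,600),interpolation=cv2.INTER_CUBIC))
```

```text
t 14.20 pos [0.4473 0.1895 0.1161] yang 113.1 tilt [-0.013 -0.003 -1.   ] open 0.53 F [-12.   -2.3   8.4] q [ 0.19  0.03  2.13 -0.    0.99 -1.78]
yel [ 254   99   49   89 2555] [278.33150685 142.56438356]
pointer centroid [0.39845113 0.16641841] dir -157.2171236951405 tip [0.36991165 0.15479779]
axis from pointer [0.53033598 0.22217756]
```

View pics/w9.png

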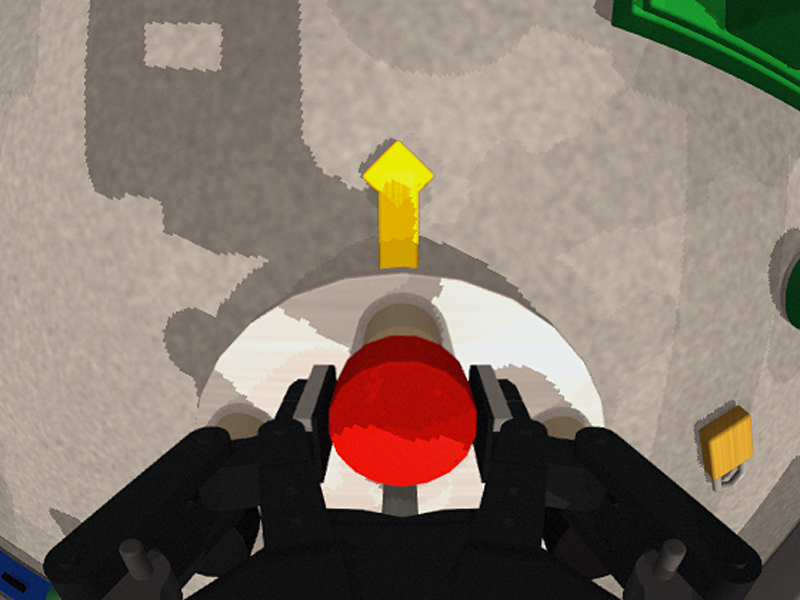

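To row units: -3 mm / 750 = -0.004, 2.5 mm / 750 = 0.0033.

Request:
send_rows(
  rows="0 0 0 0.002 -0.0007 -0.0027 -1;0 0 0 0.0033 -0.0013 -0.004 -1;0 0 0 0.0033 -0.0013 -0.004 -1;0 0 0 0.0033 -0.0013 -0.004 -1;0 0 0 0.0033 -0.0013 -0.004 -1;0 0 0 0.0033 -0.0013 -0.004 -1",
)

```text
time: 15.0
eef_pos: [0.4472, 0.1892, 0.1163]
tcp_rot: [-0.2, 0.98, 0.001, -0.002]
contact_force: [1.8, 7.1, -16.2]
opening: 0.526
finger_force: 34.2
```

Run:
```python
from h import *
st()
p=shot('wrist')
im=p['color'];hs=cv2.cvtColor(im,cv2.COLOR_RGB2HSV)
def big(m):
    n,l,s,c=cv2.connectedComponentsWithStats(m);i=1+np.argmax(s[1:,4]);return np.argwhere(l==i)[:,::-1],s[i],c[i]
y,s,c=big(cv2.inRange(hs,(22,120,90),(34,255,255))[:200].copy())
w=np.array([fray(p,*q,.012)[:2] for q in y]);m=w.mean(0);d=np.linalg.svd(w-m)[2][0];d*=np.sign(-d[0])
tip=w[np.argmax(w@d)];print('yel',s,'centroid',m,'dir',np.degrees(np.arctan2(d[1],d[0])),tip)
y,s,c=big(cv2.inRange(hs,(0,120,60),(6,255,255))|cv2.inRange(hs,(174,120,60),(180,255,255)))
print('red box centre col',s[0]+s[2]/2-.5)
L=fray(p,s[0]+s[2]/2-.5,290,.118)[:2];print('lid',L,'off pointer line mm',1000*np.cross(d,L-m))
t=shot('top');q=shot('scene')
for n in('scrap0','scraper','red_lid'): print(n,find(t,n,5),find(q,n,5))
hs=cv2.cvtColor(t['color'],cv2.COLOR_RGB2HSV);mm=cv2.inRange(hs,(12,90,80),(32,255,255));mm[:,:395]=0;mm[:,445:]=0;mm[:165]=0;mm[250:]=0
n,l,s,c=cv2.connectedComponentsWithStats(mm);print([(s[i,4],ray(t,*c[i],.017)[:2].round(3).tolist()) for i in range(1,n) if s[i,4]>20])
# grip top of scraper: wood-coloured, two heights
mm=cv2.inRange(hs,(5,80,60),(22,255,255));mm[:,:330]=0;mm[:,380:]=0;mm[:180]=0;mm[260:]=0
yy=np.argwhere(mm)[:,::-1];print('scraper wood px',len(yy),ray(t,*yy.mean(0),.05)[:2])
```

```text
t 15.00 pos [0.4472 0.1892 0.1163] yang 113.1 tilt [-0.005  0.002 -1.   ] open 0.53 F [  1.8   7.1 -16.2] q [ 0.19  0.03  2.14  0.    0.98 -1.79]
yel [ 254   97   50   90 2581] centroid [0.39854696 0.1664412 ] dir -156.74486149532038 [0.36972187 0.15387805]
red box centre col 281.5
lid [0.44727746 0.18917206] off pointer line mm -1.6440192856598188
scrap0 [(0.63, [0.5626, -0.3108, 0.0173]), (0.59, [0.5202, -0.3095, 0.0179])] [(0.54, [0.5249, -0.3071, 0.0195])]
scraper [(0.96, [0.2096, 0.3334, 0.0378]), (0.91, [0.3019, -0.1516, 0.0384]), (0.66, [0.7395, -0.3547, 0.0374]), (0.6, [0.5042, -0.1504, 0.0331])] [(0.83, [0.5245, -0.1489, 0.039]), (0.81, [0.2228, 0.306, 0.0385]), (0.69, [0.3166, -0.1598, 0.04]), (0.68, [0.2257, -0.3572, 0.0379]), (0.65, [0.7597, -0.359, 0.0397])]
red_lid [(0.59, [0.5766, 0.2011, 0.0428])] [(0.77, [0.5457, 0.2186, 0.0492])]
[(np.int32(88), [0.56, -0.31]), (np.int32(84), [0.518, -0.309]), (np.int32(87), [0.451, -0.307])]
scraper wood px 814 [ 0.50879949 -0.1600024 ]<stdin>:12: DeprecationWarning: Arrays of 2-dimensional vectors are deprecated. Use arrays of 3-dimensional vectors instead. (deprecated in NumPy 2.0)
```

To row units: 2 mm / 750 = 0.0027, -1.5 mm / 750 = -0.002, -1.4 degrees / 120 = -0.0117.

Request:
send_rows(
  rows="0 0 -0.0083 0 -0.0013 0.0013 -1;0 0 -0.0117 0 -0.002 0.0027 -1;0 0 -0.0117 0 -0.002 0.0027 -1;0 0 -0.0117 0 -0.002 0.0027 -1;0 0 -0.0117 0 -0.002 0.0027 -1;0 0 -0.0117 0 -0.002 0.0027 -1",
)

```text
time: 16.2
eef_pos: [0.448, 0.1873, 0.1162]
tcp_rot: [-0.212, 0.977, 0.001, -0.003]
contact_force: [-3.0, 4.1, -7.9]
opening: 0.525
finger_force: 35.0
```

```bash
cat > chk.py <<'E'
from h import *
st()
def big(m):
    n,l,s,c=cv2.connectedComponentsWithStats(m);i=1+np.argmax(s[1:,4]);return np.argwhere(l==i)[:,::-1],s[i],c[i]
p=shot('wrist');hs=cv2.cvtColor(p['color'],cv2.COLOR_RGB2HSV)
y,s,c=big(cv2.inRange(hs,(22,120,90),(34,255,255))[:200].copy())
w=np.array([fray(p,*q,.012)[:2] for q in y]);m=w.mean(0);d=np.linalg.svd(w-m)[2][0];d*=np.sign(-d[0])
y,s,c=big(cv2.inRange(hs,(0,120,60),(6,255,255))|cv2.inRange(hs,(174,120,60),(180,255,255)))
L=fray(p,s[0]+s[2]/2-.5,290,.118)[:2];e=L-m
print('dir',np.degrees(np.arctan2(d[1],d[0])),'lid',L,'off mm',1000*(d[0]*e[1]-d[1]*e[0]))
E
python3 chk.py
```

```text
t 16.20 pos [0.448  0.1873 0.1162] yang 114.5 tilt [-0.006  0.001 -1.   ] open 0.53 F [-3.   4.1 -7.9] q [ 0.19  0.03  2.13  0.    0.98 -1.81]
dir -156.69042512172985 lid [0.44811853 0.18723708] off mm 0.49482518131535935
```

To row units: 0.8 mm / 750 = 0.0011.

Request:
send_rows(
  rows="0 0 0 0 0 0.0011 -1;0 0 0 0 0 0.0011 -1;0 0 0 0 0 0.0011 -1;0 0 0 0 0 0.0011 -1",
)

```text
time: 16.75
eef_pos: [0.4481, 0.1873, 0.1162]
tcp_rot: [-0.212, 0.977, 0.001, -0.003]
contact_force: [-5.9, 4.3, -3.1]
opening: 0.527
finger_force: 35.5
```

```bash
python3 chk.py && python3 -c "
from plant import ctrl
print(ctrl.sign_off())"
```

```text
t 16.75 pos [0.4481 0.1873 0.1162] yang 114.5 tilt [-0.006  0.    -1.   ] open 0.53 F [-5.9  4.3 -3.1] q [ 0.19  0.03  2.13  0.    0.99 -1.81]
dir -156.67023878094994 lid [0.44812009 0.1872358 ] off mm 0.5053390027754747
the job is handed in; nothing more can be done
None
```

Job handed in at 16.8 s: all three scraps are in the bay, the scraper stands upright outside its mouth, and the red lid is gripped about 0.5 mm off the pointer line; I viewed 11 pictures, one over the limit of 10.

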